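# Push an onion half through the splash gate

## Robot

A 6-joint arm with a two-finger parallel gripper is mounted at the origin on the work surface. World frame = base frame: x ahead of the robot, y to its left, z up, the work surface at z = 0. Lengths are in m, angles in degrees, forces in N, time in s.
With the tool pointing down it reaches from about 0.375 to 0.9 m from the base axis. Payload 3.1 kg.
Tool frame: the origin (TCP) lies where the fingers leave the gripper's body, on its centre line; the fingertips stand bot.tips_ahead ahead of it and the grasp point (between the pads) lies 51 mm ahead of it (bot.tips_ahead is the distance from the TCP to the fingertips, in m); z points along the fingers, x is the direction in which the jaws open and shut, and the axes are right-handed (so a half turn about z gives the same grasp; the last joint's range is limited). The gripper opens to 87 mm and grips with 3 to 60 N. Pads are 19 mm wide; open, the fingers measure 117 mm over their backs; the gripper's body (75 mm by 190 mm) begins 51 mm behind the grasp point.
Start: joints at [-85.629, 30.224, 82.088, -0, 67.689, -10.227], TCP at [0.158, -0.605, 0.292] pointing down, gripper open.
Joint ranges: [-176.69, 176.69], [-43.24, 126.21], [12.49, 139.97], [-82, 262], [0, 151.66], [-163.58, 163.58]. Speed limits (degrees/s): [159.86, 159.86, 180, 180, 180, 180].

## Interface

Orientations are given as a 3x3 rotation matrix whose columns are the frame's x, y, z axes.
In Python, from rig import bot, vision, nets gives the robot as it stands.
- The arm moves only by the tool play_rows, never from a script. Its argument "series" is a list of rows, each an object of numbers: "tx", "ty", "tz": the shift along the world's x, y, z as a fraction of full scale; "turn": the turn about the world's z as a fraction of full scale. A call has 1 to 10 rows; each row shifts and turns the commanded pose from where the row before left it; what a row does not reach is not made up. Full scale, the value 1, is 0.8 m for a shift and 60 degrees for a turn. A row lasts 1/10 s, in which the tool goes at most 50 mm and 8.59 degrees, less where a joint would pass 70% of its speed; a pose out of reach is approached as far as the arm can. A call with a number of a shift or a turn outside -1 to 1 is refused whole. A call with a gripper value outside its range is refused whole. "gripper" is the opening, from 0 (shut) to 1 (fully open), set as the call begins (left out, the last holds). The fingers move at their own pace and stop on an object; the grip force is fixed at half the most. Time passes only in rows, so rows that do not move let the fingers close. It gives the time, the measured TCP pose, the force and the opening at its end, in the units of the state.
- bot.read_state(): the state, without advancing time (a new reading comes with each control period).
- vision.capture(name): name is "scene" or "top" or "wrist"; returns a dict with "pixels" (420x560x3 uint8, blue, green, red), "fx", "fy", "cx", "cy" (pixels), "D" ([k1, k2, p1, p2, k3] as OpenCV has them; the pictures are not rectified), "extrinsics" (4x4, takes a point from camera to world coordinates). Camera axes: x right, y down, z forward; pixel columns grow to the right and rows downward; lengths in m; the calibration is good to about 2 mm. A picture is of the moment at which its call begins. There is no depth.
- bot.hand_in(): hands the job in, once; it reports no verdict.
Trained networks look in a picture, given as the dict that the camera call returned (one of the last four; its "shot" number tells which), for a name from the list of things; names that differ only in an ending like _2 or _b are one class to them, and where a whole thing is asked for, a point or a joint stands for the part that bears it (a point fixed in the world has none). Each returns a list of dicts, best first, with "confidence" (0 to 1); they miss things now and then, are a little off and sometimes report something else, mostly with a low value. They report only what shows in the picture. A call takes as long as a camera call. They do not tell look-alikes from the thing itself.
- nets.look_for(picture, query): "at" ([column, row] as shares, 0 to 1, of the picture: columns of its width, rows of its height, amid what is visible of it).
- nets.masks_of(picture, query): "region" (420x560 bool, what is visible of it) and "at" ([column, row] as shares, 0 to 1, of the picture: columns of its width, rows of its height, amid what is visible of it).
The state is a dict: "time_s": time; "joint_positions": joint angles; "qvel": joint speeds; "tau": joint torques, N m; "position": TCP position; "tcp_rot": TCP orientation; "force": force on the tool from outside, world axes, zero at the start; "moment": the same for the moment, N m; "opening": opening from 0.0 (shut) to 1.0 (fully open).
Only numpy, scipy, OpenCV 4.12 (cv2) and the standard library are available. Lean on these libraries where they do the work, as an engineer would, in place of code of your own. Each camera call takes 0.05 s, during which the arm holds its last target.

## Task

Push the sprung splash gate open with one finger and, while that finger keeps it open, push the onion half along its lane and through the gateway with the other finger, so that it drops into the white tub. The gate must not touch the onion, and the onion is only pushed, never picked up. Then move away so that the gate closes by itself, and leave the whole onion, the bowl and the jar where they stand.

Things in the scene. Friction and masses are not known exactly. Their poses are not given: they have to be found in the camera images.
- station: Fixed unit: raised steel deck with a deep white tub joined behind it. Origin on the counter (height 0), in the gate's plane. Its x points the way the onion travels (deck to tub), y left, z up. All 'local' figures are mm in this frame. Deck top at z 70, x -170 to 10, y -150 to 150; its edge at x 10 drops straight into the tub.
- lane (a point): Middle of the lane on the deck, local (-85, -15, 70). The lane runs straight along x to the gateway between two steel rails, 4 mm thick, 10 mm high, x -165 to -10, inner faces at local y -51 and 21 (72 mm apart).
- gateway (a point): Middle of the gateway at deck height, local (0, 5, 70). The gateway is a 150 mm gap, local y -70 to 80, in a steel splash wall along x = 0, 8 mm thick, from the deck up to z 115; open above, no lintel. The shut gate fills it.
- tub (a point): Centre of the tub's floor, local (108, 0, 5). Tub open on top, inside x 10 to 205, y -145 to 145, its walls reach up to z 90.
- gate (a joint): Angle of the self-closing gate, rad: 0 shut, grows as it swings away over the tub (local +x), up to 1.65. Grey upright panel, 6 mm thick, 142 mm wide, z 73 to 113; shut, it lies along x = 0 from local y 76 to -66. A spring shuts it in about 1 s: 0.05 N m at 0 rad, 0.15 at 1.2 rad (1.5 to 4 N pushed 35 mm from the hinge). It clears anything lying in the tub.
- gate_hinge (a point): Point on the gate's upright hinge line at deck height, local (0, 80, 70): the left end of the gateway seen from the deck.
- gate_edge (a point): Middle of the gate panel's free upright edge, 146 mm from the hinge line; moves with the gate.
- onion_half: Peeled half onion lying cut face down in the lane: flat-bottomed dome, pale, 60 mm across (widest 8 mm above its face), 32 mm high with a small brown stub on top, about 70 g. Origin at the centre of the cut face. At the start its centre is 55 to 95 mm before the gate plane. It slides on the deck, and tips into the tub once its centre is past the deck's edge.
- whole_onion: Bystander: whole peeled onion, 60 mm across, 50 mm high, standing on the deck to the right of the lane (-y side). Origin at the centre of its underside.
- bowl: Bystander: empty steel bowl, 110 mm across, 50 mm high, on the counter to one side of the unit. Origin at the centre of its underside.
- jar: Bystander: glass jar with steel cap, 68 mm across, 110 mm high, on the counter to the other side of the unit. Origin at the centre of its underside.
Not all that is in view belongs to the job. What is shaped like the onion_half but blue or yellow is not meant.

How it is judged (in metres and radians):
On the way, in this order (a step that is already met when the one before it is completed fails the run):
1. a finger pushes the gate open while the onion half is still on the deck before the gate plane (value of joint gate above 0.2 rad and contact force between the fingers and gate above 0.1 N and x of onion_half in the frame of station below -0.02 m and z of onion_half in the frame of station above 0.06 m), for 0.05 s.
2. the onion half, pushed by a finger, passes the gateway while a finger holds the gate open (value of joint gate above 0.5 rad and contact force between the fingers and gate above 0.1 N and contact force between the fingers and onion_half above 0.03 N and x of onion_half in the frame of station above -0.01 m), for 0.03 s.
At the end, for the whole second after the job is handed in: The onion half lies at rest in the tub, below deck level; the gate is shut to within 0.06 rad; the whole onion, bowl and jar stand upright within 30 mm of where they were (x of onion_half in the frame of station between 0.01 and 0.205 m and y of onion_half in the frame of station between -0.145 and 0.145 m and z of onion_half in the frame of station below 0.066 m and linear speed of onion_half below 0.03 m/s and value of joint gate below 0.06 rad and distance of each of whole_onion, bowl, jar from where it was at the start of the episode below 0.03 m and angle between each of whole_onion, bowl, jar's own z axis and vertical below 0.2 rad); the robot touches nothing.
It fails at once if the gate touches the onion half (over 0.5 N) (contact force between onion_half and gate above 0.5 N).
It fails at once if the onion half is lifted 20 mm or more off the deck (z of onion_half in the frame of station above 0.09 m).
It fails at once if a bystander is moved more than 30 mm (distance of any of whole_onion, bowl, jar from where it was at the start of the episode above 0.03 m).
It also fails if it takes over 38 s, if anything falls off the work surface, if the arm or the gripper's body presses on something with over 40 N, if the wrist force passes 120 N, or if a joint passes its speed limit or range.

## Working session

There is one attempt and no reset: what is moved stays moved. The work goes in short steps, Python scripts to look and compute and a tool call to move; the robot and the scene stay as the last step left them, time stands still between calls to the robot, and variables do not carry over. Pictures are saved under pics/ and viewed, and the job is handed in when it is done.

Besides the shell and the picture viewer there is one more tool, called after "Request:" as a command line: name --argument value ..., lists and objects as JSON in quotes. play_rows: Moves the arm, as the interface text tells. Shift numbers are shares of 0.8 m and turn numbers shares of 60 degrees, none past 1 either way. Its arguments: {"type":"object","properties":{"series":{"type":"array"},"gripper":{"type":"number"}},"required":["series"]}

```bash
ls; mkdir -p pics
python3 - <<'E'
from rig import bot, vision, nets
import cv2
print(bot.tips_ahead, bot.read_state())
for n in ("scene","top","wrist"):
    p=vision.capture(n); cv2.imwrite(f"pics/{n}0.png",p["pixels"])
    print(n,p["fx"],p["fy"],p["cx"],p["cy"],p["D"],p["extrinsics"])
    for q in ("station","gate","onion_half","whole_onion","bowl","jar"):
        print(q,[(r["at"],round(r["confidence"],2)) for r in nets.look_for(p,q)][:4])
E
```

```text
pics
0.0697 {'time_s': 0.0, 'joint_positions': array([-8.56284527e+01,  3.02800338e+01,  8.21573538e+01, -1.11717154e-03,
        6.76872326e+01, -1.02274415e+01]), 'qvel': array([-0.06643726, -0.00917093,  0.00374108, -0.0136461 ,  0.07257408,
       -0.05181512]), 'tau': array([-1.84284501e-03, -4.40039492e+01, -1.76592672e+01,  6.30708318e-02,
        5.81004610e-02, -1.56104475e-04]), 'position': array([ 0.15751018, -0.60422258,  0.29125464]), 'tcp_rot': array([[ 2.52059264e-01, -9.67711782e-01, -1.83775315e-04],
       [-9.67709425e-01, -2.52059061e-01,  2.16732942e-03],
       [-2.14367245e-03, -3.68454352e-04, -9.99997634e-01]]), 'force': array([ 0.61051552, -1.32545999, -0.75760303]), 'moment': array([ 0.04234675, -0.01328273, -0.02253148]), 'opening': 0.9992920780170231}
scene 478.13096855373897 478.13096855373897 279.1861123418044 218.16612616429623 [-0.1277361  0.         0.         0.         0.       ] [[-0.45351634  0.70935225 -0.53957606  1.25581411]
 [ 0.89124499  0.36252082 -0.27250877  0.38703296]
 [ 0.00230285 -0.60448163 -0.79661575  1.18552422]
 [ 0.          0. 
[... 762 characters left out ...]
462, 0.5293], 0.97), ([0.4373, 0.7002], 0.97), ([0.6193, 0.6293], 0.87), ([0.617, 0.5367], 0.56)]
whole_onion [([0.5298, 0.5045], 0.9)]
bowl [([0.7984, 0.4586], 0.91)]
jar [([0.2048, 0.5119], 0.82), ([0.4359, 0.4264], 0.18)]
wrist 329.94834967988817 329.94834967988817 283.47744264674367 209.34232914160603 [-0.04337023  0.          0.          0.          0.        ] [[ 2.51435043e-01 -9.33768424e-01 -2.54670276e-01  2.26694336e-01]
 [-9.67874158e-01 -2.42623973e-01 -6.59789447e-02 -5.86073977e-01]
 [-1.80059061e-04  2.63078198e-01 -9.64774497e-01  3.84910843e-01]
 [ 0.00000000e+00  0.00000000e+00  0.00000000e+00  1.00000000e+00]]
station []
gate []
onion_half []
whole_onion []
bowl []
jar []
```

View pics/top0.png

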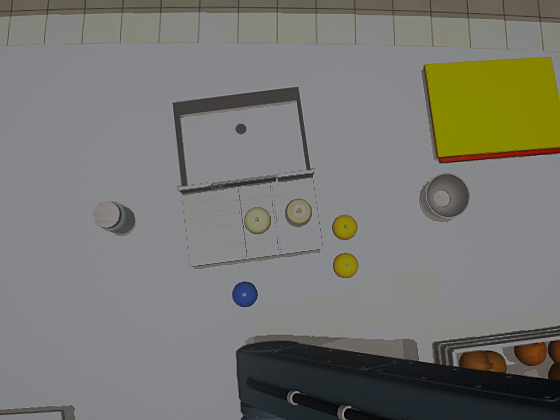

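View pics/scene0.png

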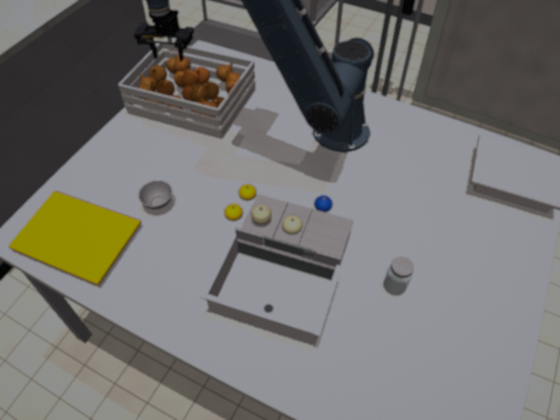

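The top view shows the station at about (175–322, 88–267) px, the onion half at (257,220), the whole onion at (298,211), the jar at (108,216) and the bowl at (445,196). The yellow and blue look-alikes are off the deck. I'll zoom in for the pose fit.

Run:
```python
import cv2,numpy as np
im=cv2.imread("pics/top0.png")[80:280,165:335]
im=cv2.resize(im,None,fx=3,fy=3,interpolation=cv2.INTER_CUBIC); im=(255*(im/255.)**0.6).astype('uint8')
cv2.imwrite("pics/top0z.png",im)
im=cv2.imread("pics/scene0.png")[180:340,195:365]
im=cv2.resize(im,None,fx=3.6,fy=3.6,interpolation=cv2.INTER_CUBIC); im=(255*(im/255.)**0.6).astype('uint8')
cv2.imwrite("pics/scene0z.png",im)
```

```text
(no output)
```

View pics/top0z.png

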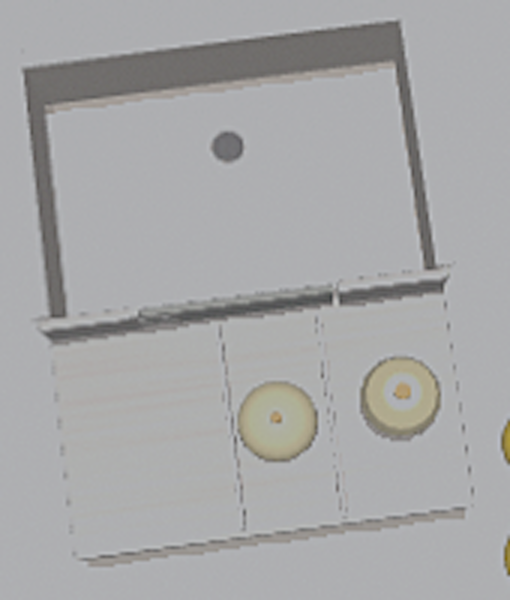

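View pics/scene0z.png

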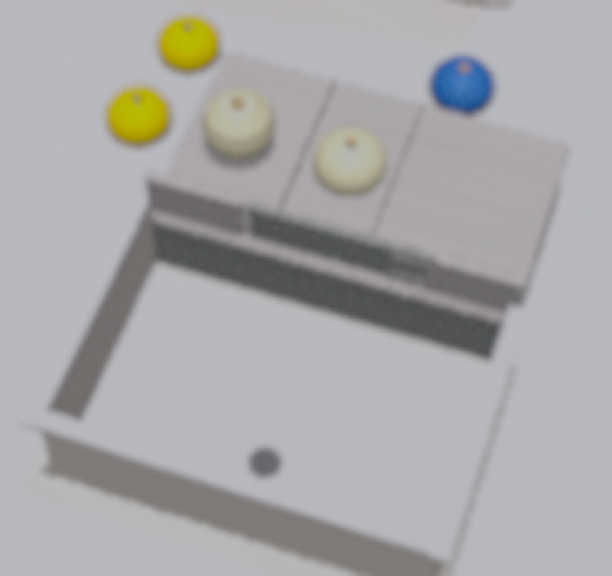

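```bash
cat > h.py <<'E'
import numpy as np,cv2
K={'top':(485.058,281.525,217.732,-0.0894335),'scene':(478.131,279.186,218.166,-0.1277361)}
X={'top':np.array([[0.0026025,-0.99311127,0.11714617,0.38892263],[-0.99986438,-0.00448928,-0.01584517,0.01342757],[0.01626192,-0.11708904,-0.99298827,1.15734165]]),
'scene':np.array([[-0.45351634,0.70935225,-0.53957606,1.25581411],[0.89124499,0.36252082,-0.27250877,0.38703296],[0.00230285,-0.60448163,-0.79661575,1.18552422]])}
def cam(c):
    f,cx,cy,k=K[c]; return np.array([[f,0,cx],[0,f,cy],[0,0,1.]]),np.array([k,0,0,0,0.])
def proj(c,P):
    A,D=cam(c);R=X[c][:,:3].T;t=-R@X[c][:,3]
    return cv2.projectPoints(np.asarray(P,float).reshape(-1,3),cv2.Rodrigues(R)[0],t,A,D)[0][:,0]
def plane(c,px,z):
    A,D=cam(c);n=cv2.undistortPoints(np.array([[px]],float),A,D)[0,0]
    d=X[c][:,:3]@np.array([n[0],n[1],1]);o=X[c][:,3];return o+d*(z-o[2])/d[2]
def toW(s,P):
    x,y,a=s[:3];P=np.asarray(P,float);c,n=np.cos(a),np.sin(a)
    return np.stack([x+c*P[...,0]-n*P[...,1],y+n*P[...,0]+c*P[...,1],P[...,2]],-1)
def toL(s,P):
    x,y,a=s[:3];P=np.asarray(P,float);c,n=np.cos(a),np.sin(a);dx=P[...,0]-x;dy=P[...,1]-y
    return np.stack([c*dx+n*dy,-n*dx+c*dy,P[...,2]],-1)
E
python3 - <<'E'
from h import *
from scipy.optimize import least_squares
T=[((75,557),(-170,150,70)),((469,510),(-170,-150,70)),((244,530),(-165,23,80)),((345,518),(-165,-53,80)),((45,108),(205,145,5)),((393,65),(205,-145,5))]
S=[((568,150),(-170,150,70)),((230,55),(-170,-150,70)),((158,262),(10,-145,5)),((490,355),(10,145,5))]
def split(L,o,k): return np.array([[o[0]+u/k,o[1]+v/k] for (u,v),_ in L]),np.array([p for _,p in L])/1000.
tu,tp=split(T,(165,80),3);su,sp=split(S,(195,180),3.6)
def run(us):
    def res(s):
        r=(proj('top',toW(s,tp))-tu).ravel()
        if us: r=np.r_[r,(proj('scene',toW(s,sp))-su).ravel()]
        return r
    q=least_squares(res,[0.55,0.05,0.1],loss='soft_l1');print(q.x,np.degrees(q.x[2]));print(res(q.x).reshape(-1,2).round(1).tolist());return q.x
run(0);s=run(1);np.save('s.npy',s)
from rig import vision,nets
for c in('top','scene'):
    p=vision.capture(c)
    for q in('onion_half','whole_onion','gate'):
        for m in nets.masks_of(p,q)[:4]:
            r=m['region'];v,u=np.nonzero(r)
            z=.085 if 'onion' in q else .093
            print(c,q,round(m['confidence'],2),u.mean().round(1),v.mean().round(1),(1000*toL(s,plane(c,(u.mean(),v.mean()),z))).round(1))
def draw(c,fn):
    im=cv2.imread(f'pics/{c}0.png');im=cv2.resize(im,None,fx=4,fy=4)
    for a,b in [((-170,150,70),(-170,-150,70)),((-165,21,80),(-10,21,80)),((-165,-51,80),(-10,-51,80)),((0,150,115),(0,-150,115)),((0,80,70),(0,80,115)),((0,-70,70),(0,-70,115)),((-170,150,70),(10,150,70)),((-170,-150,70),(10,-150,70)),((205,145,90),(205,-145,90)),((10,145,5),(10,-145,5)),((205,145,5),(205,-145,5))]:
        P=proj(c,toW(s,np.array([a,b])/1000.))*4+2
        cv2.line(im,*[tuple(int(t) for t in x) for x in P],(0,0,255),1)
    o=((165,80),(195,180))[c=='scene'];cv2.imwrite(fn,im[o[1]*4-20:o[1]*4+580,o[0]*4-20:o[0]*4+720])
draw('top','pics/tf.png');draw('scene','pics/sf.png')
E
```

```text
[0.59408987 0.07489921 0.13462983] 7.713721045819238
[[-0.2, 1.3], [1.4, -0.5], [-0.7, 0.6], [-0.4, 0.1], [-0.0, -0.6], [0.5, -0.9]]
[0.59446335 0.07504576 0.13334053] 7.639849763463923
[[-0.4, 1.1], [1.2, -0.6], [-0.9, 0.4], [-0.5, -0.0], [0.0, -0.8], [0.5, -0.9], [0.4, -2.1], [-1.3, -1.8], [-0.8, -0.5], [2.0, 2.2]]
top onion_half 0.95 345.3 265.0 [-211.3 -193.6   85. ]
top onion_half 0.82 257.4 219.6 [-86.  -13.8  85. ]
top onion_half 0.7 344.7 226.7 [-126.8 -204.5   85. ]
top onion_half 0.63 244.6 293.8 [-244.7   34.5   85. ]
top whole_onion 0.67 298.1 211.6 [ -79.9 -106.    85. ]
top gate 0.84 240.6 181.6 [ 2.3 12.7 93. ]
top gate 0.46 298.0 211.3 [ -80.2 -105.3   93. ]
scene onion_half 0.87 292.2 225.2 [-80.3  -9.3  85. ]
scene onion_half 0.74 323.2 203.5 [-186.8   52.1   85. ]
scene onion_half 0.66 247.5 192.5 [-151.8 -174.9   85. ]
scene onion_half 0.52 233.2 212.2 [ -67.7 -186.6   85. ]
scene whole_onion 0.84 260.7 214.2 [ -87.8 -108.4   85. ]
scene whole_onion 0.66 280.1 271.3 [75.3  8.6 85. ]
scene whole_onion 0.51 398.1 275.6 [-15.9 311.1  85. ]
scene gate 0.83 289.5 247.7 [ 0.3  9.6 93. ]
```

View pics/tf.png

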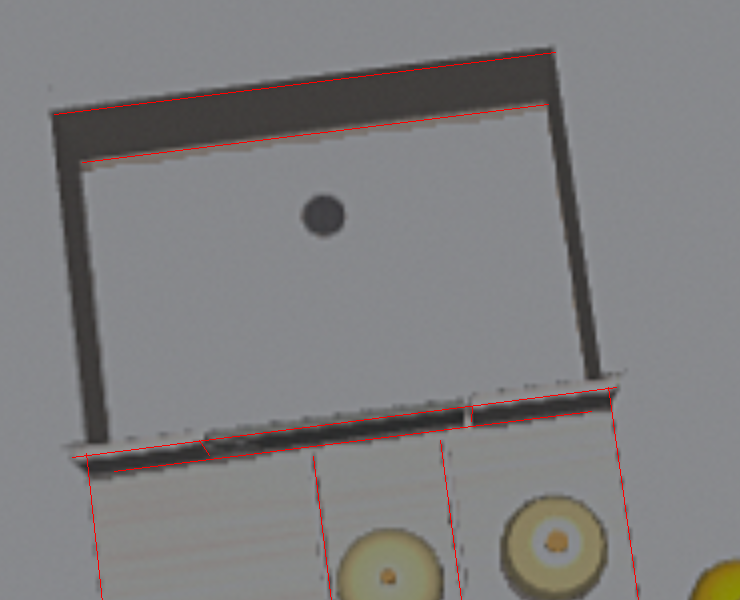

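View pics/sf.png

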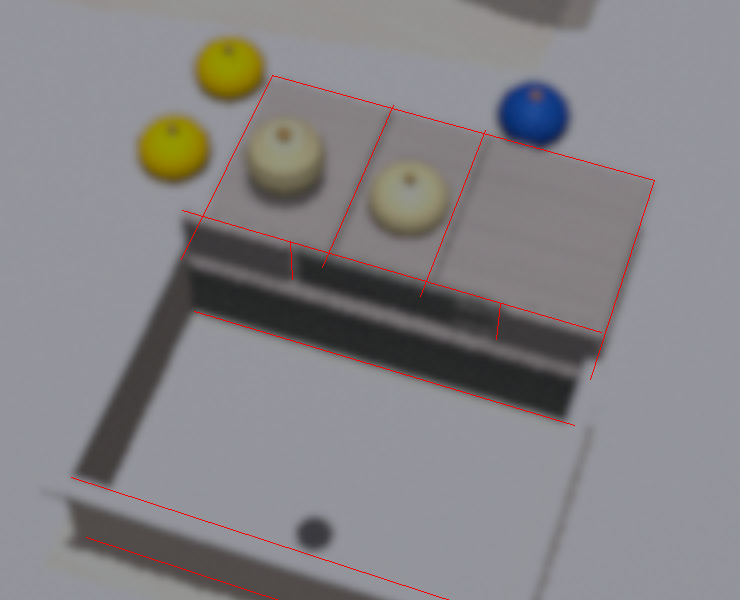

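Request:
play_rows --series '[{"tx":0.035,"ty":0.045,"tz":0.005,"turn":0.12},{"tx":0.035,"ty":0.045,"tz":0.005,"turn":0.12},{"tx":0.035,"ty":0.045,"tz":0.005,"turn":0.12},{"tx":0.035,"ty":0.045,"tz":0.005,"turn":0.12},{"tx":0.03,"ty":0.05,"tz":0.005,"turn":0.12},{"tx":0.03,"ty":0.05,"tz":0.005,"turn":0.12},{"tx":0.03,"ty":0.05,"tz":0.005,"turn":0.12},{"tx":0.03,"ty":0.05,"tz":0.005,"turn":0.12},{"tx":0.03,"ty":0.05,"tz":0.005,"turn":0.12},{"tx":0.03,"ty":0.05,"tz":0.005,"turn":0.12}]' --gripper 1

```text
time_s: 2.45
position: [0.4143, -0.2192, 0.3327]
tcp_rot: [[0.999, -0.055, 0.001], [-0.055, -0.999, -0.001], [0.001, 0.001, -1.0]]
force: [1.2, -0.5, -0.5]
opening: 1.002
```

Request:
play_rows --series '[{"tx":0.012,"ty":0.052,"tz":0.003,"turn":0.12},{"tx":0.012,"ty":0.052,"tz":0.003,"turn":0.12},{"tx":0.012,"ty":0.052,"tz":0.003,"turn":0.12},{"tx":0.012,"ty":0.052,"tz":0.003,"turn":0.12},{"tx":0.012,"ty":0.052,"tz":0.003,"turn":0.12},{"tx":0.012,"ty":0.052,"tz":0.003,"turn":0.12},{"tx":0.012,"ty":0.052,"tz":0.003,"turn":0.06},{},{}]'

```text
invalid input
```

Run:
```python
from rig import bot, vision, nets
import cv2,numpy as np,pickle
p=vision.capture("wrist"); cv2.imwrite("pics/w1.png",p["pixels"]); pickle.dump(p,open("w1.pkl","wb"))
s=bot.read_state();print(s['time_s'],s['position'],s['tcp_rot'])
```

```text
2.5 [ 0.41660493 -0.21314362  0.33322459] [[ 0.99891831 -0.04636429  0.00354482]
 [-0.04638086 -0.99891257  0.00474268]
 [ 0.00332108 -0.00490196 -0.99998247]]
```

View pics/w1.png

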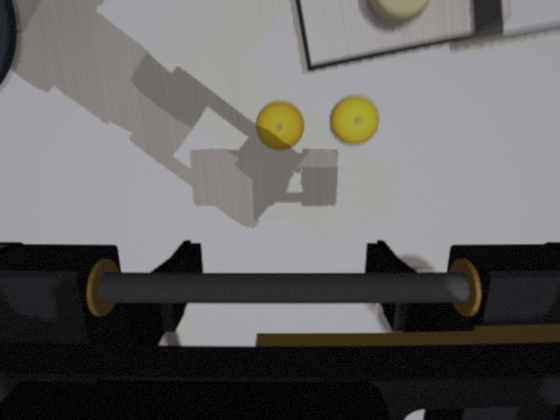

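Request:
play_rows --series '[{"tx":0.025,"ty":0.038,"tz":0.003,"turn":0.12},{"tx":0.025,"ty":0.038,"tz":0.003,"turn":0.12},{"tx":0.025,"ty":0.038,"tz":0.003,"turn":0.12},{"tx":0.025,"ty":0.038,"tz":0.003,"turn":0.12},{"tx":0.025,"ty":0.038,"tz":0.003,"turn":0.12},{"tx":0.025,"ty":0.038,"tz":0.003,"turn":0.12},{"tx":0.025,"ty":0.038,"tz":0.003,"turn":0.05},{"tx":0},{"tx":0}]'

```text
invalid input
```

Run:
```python
from rig import bot, vision, nets
import cv2,numpy as np,pickle
p=vision.capture("wrist"); cv2.imwrite("pics/w2.png",p["pixels"]); pickle.dump(p,open("w2.pkl","wb"))
s=bot.read_state();print(s['time_s'],s['position'],s['tcp_rot'])
```

```text
2.55 [ 0.41530284 -0.21611118  0.33292083] [[ 0.99870782 -0.05079817  0.00149609]
 [-0.05080026 -0.99870787  0.00138832]
 [ 0.00142363 -0.00146252 -0.99999792]]
```

View pics/w2.png

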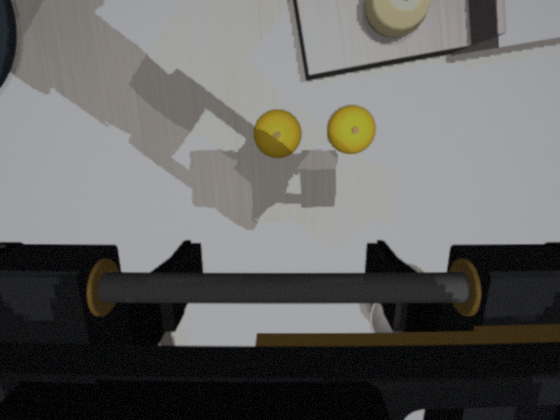

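Request:
play_rows --series '[{"tx":0.025,"ty":0.038,"tz":0.003,"turn":0.12},{"tx":0.025,"ty":0.038,"tz":0.003,"turn":0.12},{"tx":0.025,"ty":0.038,"tz":0.003,"turn":0.12},{"tx":0.025,"ty":0.038,"tz":0.003,"turn":0.12},{"tx":0.025,"ty":0.038,"tz":0.003,"turn":0.12},{"tx":0.025,"ty":0.038,"tz":0.003,"turn":0.12},{"tx":0.025,"ty":0.038,"tz":0.003,"turn":0.05},{"tx":0,"ty":0,"tz":0,"turn":0},{"tx":0,"ty":0,"tz":0,"turn":0}]'

```text
time_s: 3.45
position: [0.5536, -0.0081, 0.3488]
tcp_rot: [[0.734, 0.68, -0.001], [0.68, -0.734, -0.001], [-0.001, 0.0, -1.0]]
force: [0.2, 0.7, -0.1]
opening: 1.0
```

Run:
```python
from rig import bot, vision, nets
import cv2,numpy as np,pickle
p=vision.capture("wrist"); cv2.imwrite("pics/w3.png",p["pixels"]); pickle.dump(p,open("w3.pkl","wb"))
s=bot.read_state();print(s['time_s'],s['position'],s['tcp_rot'])
```

```text
3.5 [ 0.55316979 -0.00870245  0.34873555] [[ 7.34309694e-01  6.78813762e-01 -1.07232192e-03]
 [ 6.78813554e-01 -7.34310422e-01 -6.02572508e-04]
 [-1.19645167e-03 -2.85431822e-04 -9.99999244e-01]]
```

View pics/w3.png

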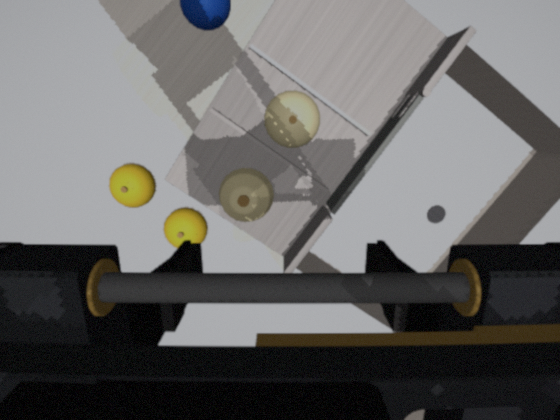

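```bash
cat >> h.py <<'E'
def setw(p):
    K['wrist']=(p['fx'],p['cx'],p['cy'],p['D'][0]);X['wrist']=np.asarray(p['extrinsics'])[:3]
LINES=[((-170,150,70),(-170,-150,70)),((-165,21,80),(-10,21,80)),((-165,-51,80),(-10,-51,80)),((-4,150,115),(-4,-150,115)),((0,80,70),(0,80,115)),((0,-70,70),(0,-70,115)),((-170,-150,70),(10,-150,70)),((205,145,5),(205,-145,5)),((10,-145,5),(205,-145,5))]
def overlay(c,s,im,k,box):
    im=cv2.resize(im,None,fx=k,fy=k,interpolation=cv2.INTER_CUBIC);im=(255*(im/255.)**.6).astype('uint8')
    for a,b in LINES:
        P=np.linspace(a,b,12)/1000.;P=((proj(c,toW(s,P))+.5)*k).astype(int)
        cv2.polylines(im,[P.reshape(-1,1,2)],False,(0,0,255),1)
    return im[box[1]*k:box[3]*k,box[0]*k:box[2]*k]
E
python3 - <<'E'
from h import *
import pickle
p=pickle.load(open('w3.pkl','rb'));setw(p);s=np.load('s.npy')
cv2.imwrite('pics/w3o.png',overlay('wrist',s,p['pixels'],2,(150,0,550,290)))
E
```

```text
(no output)
```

View pics/w3o.png

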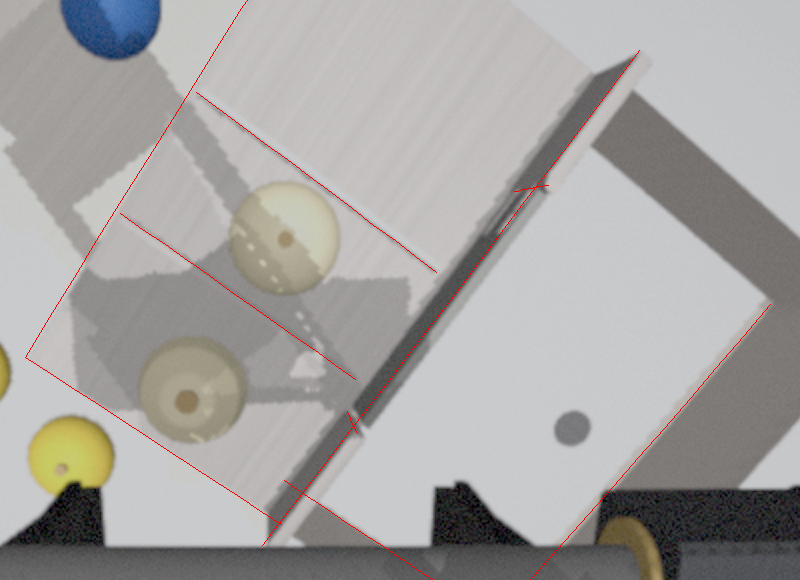

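Run:
```python
from h import *
import pickle
p=pickle.load(open('w3.pkl','rb'));setw(p);s=np.load('s.npy')
f=lambda c,px,z:(1000*toL(s,plane(c,px,z))).round(1)
print('stub w',f('wrist',(292.5,119.5),.101),'outl w',f('wrist',(292.5,119.2),.082))
print('stub top',f('top',(165+276/3,80+418/3),.101),'out',f('top',(257.4,219.6),.082))
print('whole w',f('wrist',(150+187/2,401/2),.12),'top',f('top',(165+402/3,80+391/3),.12))
# finger plan
for A,B in [((-.060,.045),(-.142,-.012))]:
    A=np.array(A);B=np.array(B);print(np.linalg.norm(A-B),np.degrees(np.arctan2(*(A-B)[::-1])))
for l in [(-.104,.015,.2)]: print(toW(s,l))
st=pickle.load  # noqa
R=np.array([[.7343,.6788],[.6788,-.7343]]);print('yaw',np.degrees(np.arctan2(.6788,.7343)),'station',np.degrees(s[2]))
```

```text
stub w [-86.2 -12.4 101. ] outl w [-86.  -11.8  82. ]
stub top [-87.2 -13.3 101. ] out [-85.7 -13.7  82. ]
whole w [ -81.1 -104.9  120. ] top [ -81.7 -105.9  120. ]
0.09986490875177326 34.80401175271321
[0.48939234 0.07608625 0.2       ]
yaw 42.750844093517216 station 7.639849763463923
```

Request:
play_rows --series '[{"tx":-0.0263,"ty":0.0361,"tz":0,"turn":0},{"tx":-0.0263,"ty":0.0361,"tz":0,"turn":0},{"tx":-0.0263,"ty":0.0361,"tz":0,"turn":0},{"tx":0,"ty":0,"tz":-0.05,"turn":0},{"tx":0,"ty":0,"tz":-0.05,"turn":0},{"tx":0,"ty":0,"tz":-0.05,"turn":0},{"tx":0,"ty":0,"tz":-0.05,"turn":0},{"tx":0,"ty":0,"tz":0,"turn":0},{"tx":0,"ty":0,"tz":0,"turn":0}]'

```text
time_s: 4.4
position: [0.4903, 0.0776, 0.1892]
tcp_rot: [[0.735, 0.678, -0.002], [0.678, -0.735, -0.0], [-0.001, -0.001, -1.0]]
force: [0.2, 0.7, 1.4]
opening: 1.003
```

```bash
cat > look.py <<'E'
import sys
from h import *
from rig import bot, vision
tag=sys.argv[1];s=np.load('s.npy')
ims=[]
for c,b in(('top',(165,80,335,280)),('wrist',(150,0,550,300)),('scene',(195,170,365,330))):
    if len(sys.argv)>2 and c[0] not in sys.argv[2]: continue
    p=vision.capture(c)
    if c=='wrist': setw(p)
    k=2 if c=='wrist' else 3
    cv2.imwrite(f'pics/{c}{tag}.png',overlay(c,s,p['pixels'],k,b) if c!='wrist' else cv2.resize(p['pixels'],None,fx=1.4,fy=1.4))
st=bot.read_state();R=st['tcp_rot'];t=st['position']
print(st['time_s'],t,st['force'].round(2),st['opening'])
for n,sg in(('A',1),('B',-1)):
    print(n,(1000*toL(s,t+R@np.array([sg*.051,0,bot.tips_ahead]))).round(1))
print('tcpL',(1000*toL(s,t)).round(1),'yawL',np.degrees(np.arctan2(R[1,0],R[0,0])-s[2]).round(2))
E
python3 look.py 4 tw
```

```text
4.5 [0.49170579 0.0779073  0.19096653] [-0.26  0.65  1.01] 0.9977250165145657
A [-59.5  45.8 121.4]
B [-142.9  -12.9  121.1]
tcpL [-101.5   16.5  191. ] yawL 35.09
```

View pics/wrist4.png

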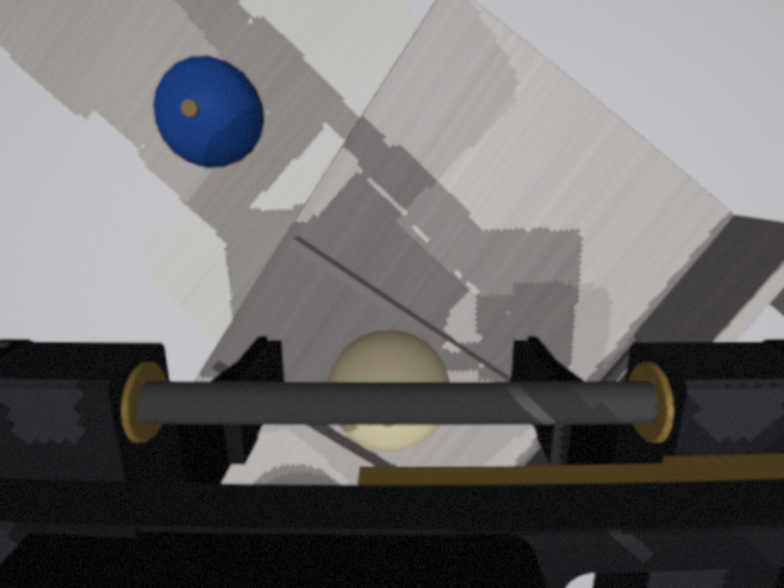

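View pics/top4.png

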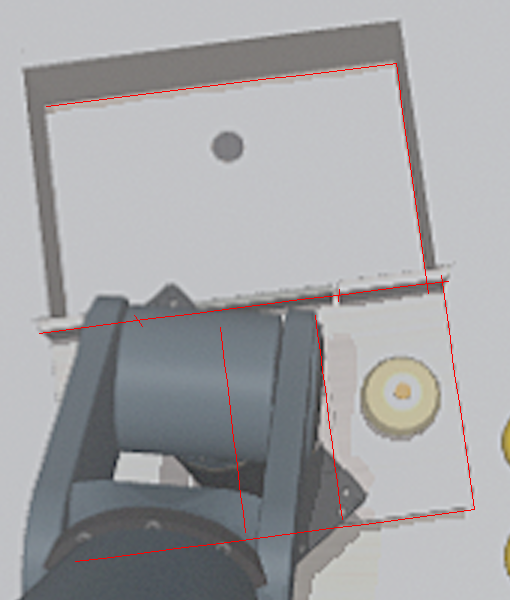

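The onion is at about (388,390) between the fingers, and both fingers are clear of the rails. Next I'll go down to about 7 mm above the deck.

Request:
play_rows --series '[{"tx":0,"ty":0,"tz":-0.02,"turn":0},{"tx":0,"ty":0,"tz":-0.02,"turn":0},{"tx":0,"ty":0,"tz":-0.013,"turn":0},{"tx":0,"ty":0,"tz":0,"turn":0},{"tx":0,"ty":0,"tz":0,"turn":0}]'

```text
time_s: 5.0
position: [0.4911, 0.0786, 0.1476]
tcp_rot: [[0.734, 0.679, 0.002], [0.679, -0.734, -0.0], [0.001, 0.001, -1.0]]
force: [0.9, 0.2, 0.1]
opening: 0.997
```

```bash
python3 look.py 5 s
```

```text
5.05 [0.49111813 0.07859488 0.14767538] [-0.07  0.34 -0.37] 1.000361376521128
A [-60.1  46.6  78. ]
B [-143.5  -12.1   77.9]
tcpL [-102.    17.3  147.7] yawL 35.16
```

View pics/scene5.png

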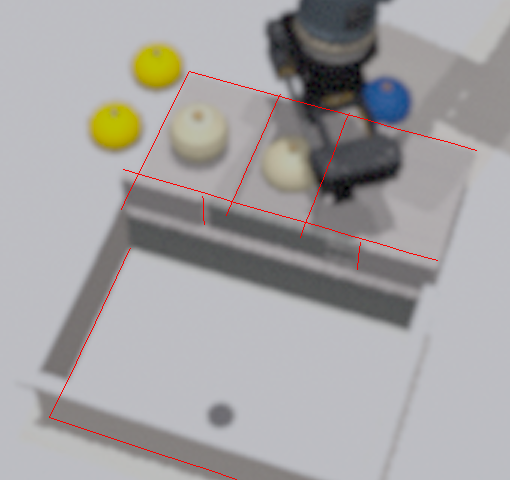

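Everything is clear, so I'll advance along the lane.

Request:
play_rows --series '[{"tx":0.007,"ty":0.00095,"tz":0,"turn":0},{"tx":0.007,"ty":0.00095,"tz":0,"turn":0},{"tx":0.007,"ty":0.00095,"tz":0,"turn":0},{"tx":0.007,"ty":0.00095,"tz":0,"turn":0},{"tx":0.007,"ty":0.00095,"tz":0,"turn":0},{"tx":0.007,"ty":0.00095,"tz":0,"turn":0},{"tx":0.007,"ty":0.00095,"tz":0,"turn":0},{"tx":0,"ty":0,"tz":0,"turn":0}]'

```text
time_s: 5.85
position: [0.5309, 0.084, 0.1467]
tcp_rot: [[0.734, 0.679, 0.002], [0.679, -0.734, -0.0], [0.001, 0.001, -1.0]]
force: [-0.2, -0.3, -0.3]
opening: 0.999
```

```bash
python3 look.py 6 sw
```

```text
5.95 [0.52988835 0.08400855 0.14657087] [-0.54  0.71 -0.14] 1.0046801199955908
A [-21.1  46.8  76.9]
B [-104.5  -11.9   76.9]
tcpL [-62.8  17.5 146.6] yawL 35.17
```

View pics/scene6.png

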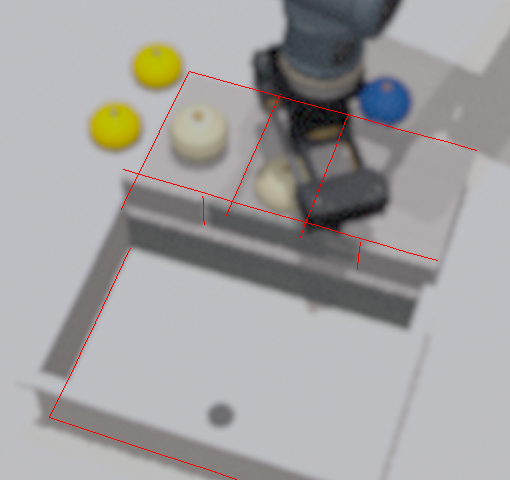

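View pics/wrist6.png

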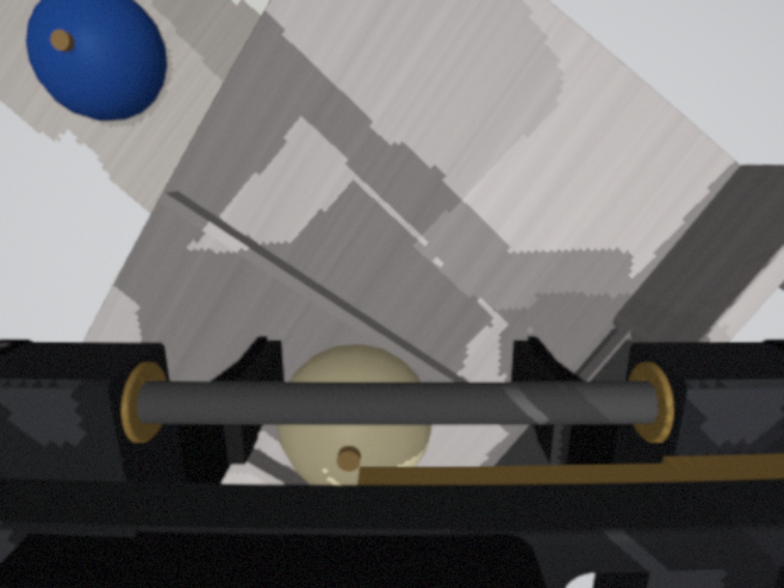

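The onion is now in contact with finger B, and A is 21 mm before the gate. I'll continue slowly to open the gate.

Request:
play_rows --series '[{"tx":0.006,"ty":0.0008,"tz":0,"turn":0},{"tx":0.006,"ty":0.0008,"tz":0,"turn":0},{"tx":0.006,"ty":0.0008,"tz":0,"turn":0},{"tx":0.006,"ty":0.0008,"tz":0,"turn":0},{"tx":0.006,"ty":0.0008,"tz":0,"turn":0},{"tx":0.006,"ty":0.0008,"tz":0,"turn":0},{"tx":0,"ty":0,"tz":0,"turn":0}]'

```text
time_s: 6.65
position: [0.5591, 0.0878, 0.1465]
tcp_rot: [[0.734, 0.68, 0.001], [0.68, -0.734, -0.0], [0.0, 0.0, -1.0]]
force: [-2.0, -0.5, 0.8]
opening: 0.997
```

```bash
python3 look.py 7 sw
```

```text
6.75 [0.55872069 0.08774351 0.14655058] [-2.17  0.01 -0.19] 1.0021884313718874
A [ 8.  46.7 76.9]
B [-75.4 -12.   76.8]
tcpL [-33.7  17.3 146.6] yawL 35.16
```

View pics/scene7.png

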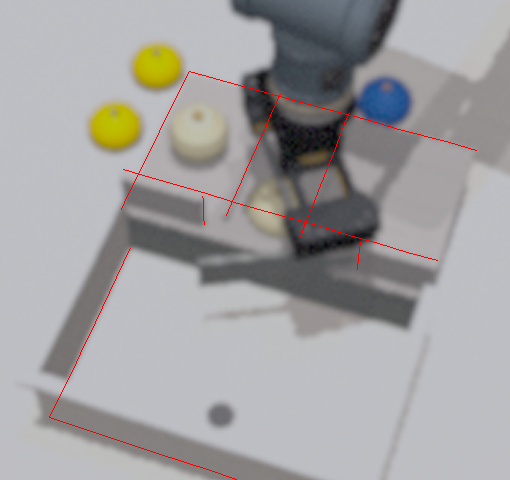

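View pics/wrist7.png

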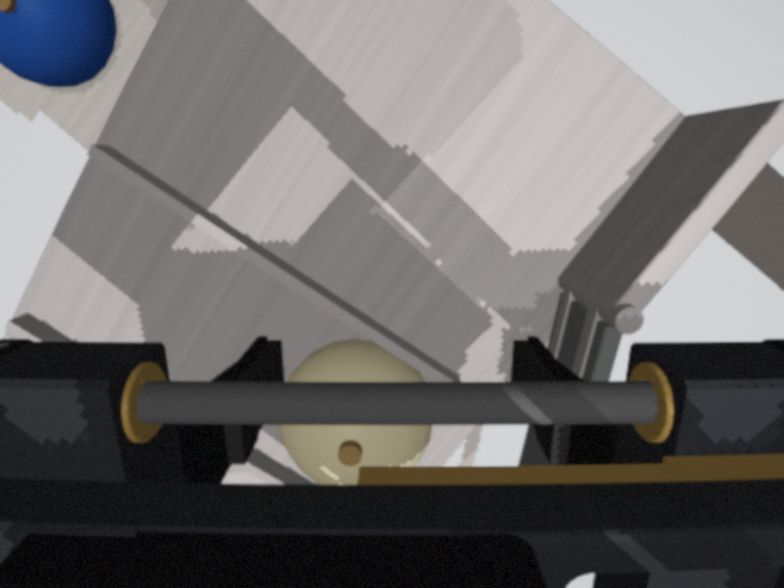

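The gate is open at about 0.5 rad, with the onion clear behind it. I'll continue.

Request:
play_rows --series '[{"tx":0.006,"ty":0.0008,"tz":0,"turn":0},{"tx":0.006,"ty":0.0008,"tz":0,"turn":0},{"tx":0.006,"ty":0.0008,"tz":0,"turn":0},{"tx":0.006,"ty":0.0008,"tz":0,"turn":0},{"tx":0.006,"ty":0.0008,"tz":0,"turn":0},{"tx":0.006,"ty":0.0008,"tz":0,"turn":0},{"tx":0,"ty":0,"tz":0,"turn":0}]'

```text
time_s: 7.45
position: [0.5882, 0.0912, 0.1467]
tcp_rot: [[0.734, 0.68, 0.001], [0.68, -0.734, -0.001], [0.0, 0.001, -1.0]]
force: [-1.7, -1.4, -0.3]
opening: 0.999
```

```bash
python3 look.py 8 sw
```

```text
7.55 [0.58806342 0.09120733 0.14668805] [-2.02 -2.75 -0.41] 1.0006837462658367
A [37.6 46.2 77. ]
B [-45.8 -12.5  76.9]
tcpL [ -4.2  16.9 146.7] yawL 35.15
```

View pics/scene8.png

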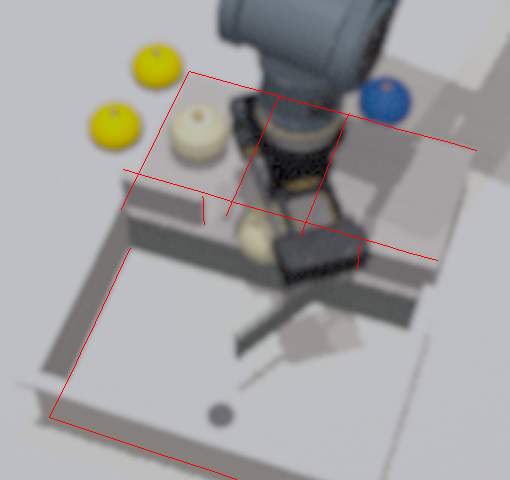

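View pics/wrist8.png

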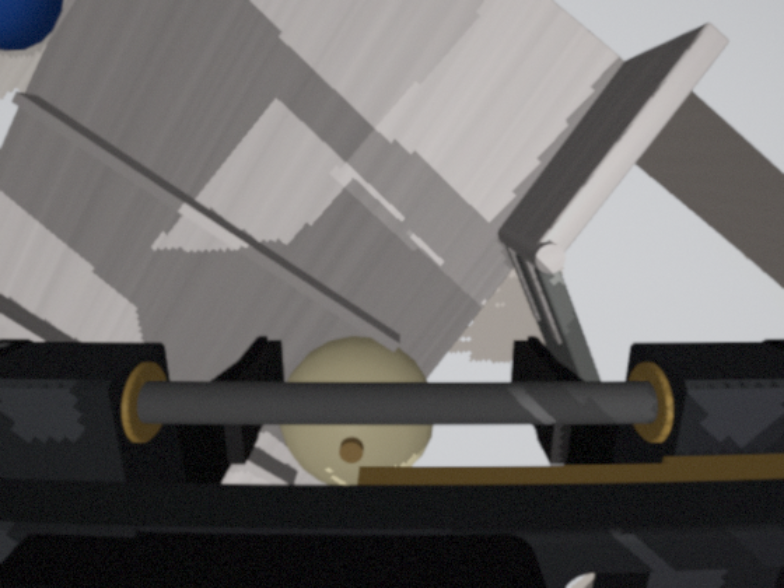

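Request:
play_rows --series '[{"tx":0.004,"ty":0.00053,"tz":0,"turn":0},{"tx":0.004,"ty":0.00053,"tz":0,"turn":0},{"tx":0.004,"ty":0.00053,"tz":0,"turn":0},{"tx":0.004,"ty":0.00053,"tz":0,"turn":0},{"tx":0.004,"ty":0.00053,"tz":0,"turn":0},{"tx":0.004,"ty":0.00053,"tz":0,"turn":0},{"tx":0.004,"ty":0.00053,"tz":0,"turn":0},{"tx":0,"ty":0,"tz":0,"turn":0},{"tx":0,"ty":0,"tz":0,"turn":0}]'

```text
time_s: 8.45
position: [0.6105, 0.0946, 0.1468]
tcp_rot: [[0.734, 0.679, 0.002], [0.679, -0.734, -0.0], [0.002, 0.002, -1.0]]
force: [-1.1, -2.5, 0.4]
opening: 0.999
```

```bash
python3 look.py 9 sw
```

```text
8.55 [0.61044938 0.09454047 0.14683992] [-0.73 -2.67  0.77] 0.9977367585448382
A [60.3 46.5 77.2]
B [-23.1 -12.2  77.1]
tcpL [ 18.4  17.2 146.8] yawL 35.14
```

View pics/scene9.png

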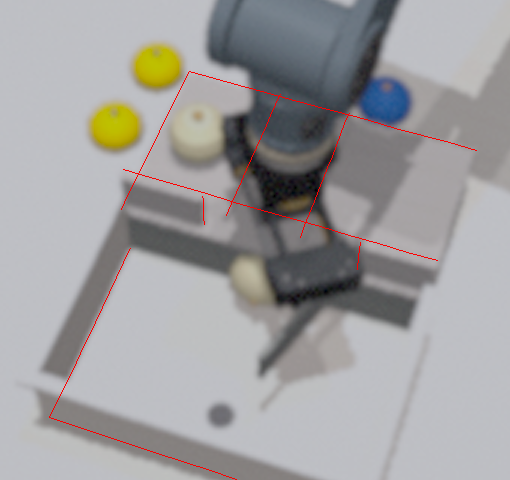

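View pics/wrist9.png

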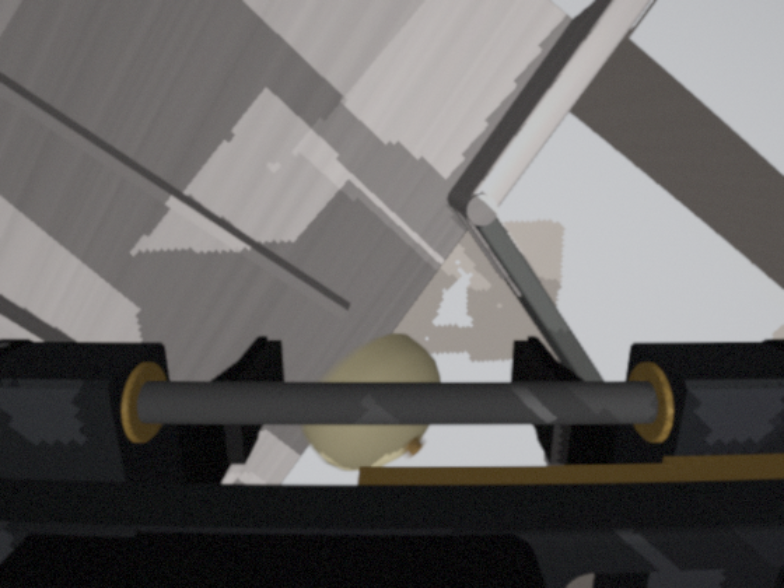

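The onion is tipping over the edge. I'll check whether it's still moving.

Request:
play_rows --series '[{"tx":0.002,"ty":0.0003,"tz":0,"turn":0},{"tx":0.002,"ty":0.0003,"tz":0,"turn":0},{"tx":0,"ty":0,"tz":0,"turn":0}]'

```text
time_s: 8.85
position: [0.6128, 0.0952, 0.1466]
tcp_rot: [[0.734, 0.679, -0.0], [0.679, -0.734, 0.0], [-0.0, -0.0, -1.0]]
force: [-2.2, -0.7, 0.3]
opening: 1.001
```

```bash
python3 look.py 10 sw
```

```text
8.95 [0.61279381 0.09516051 0.14661703] [-0.94 -1.99  0.62] 0.9980510946702242
A [62.5 46.9 76.9]
B [-20.9 -11.9  76.9]
tcpL [ 20.8  17.5 146.6] yawL 35.16
```

View pics/scene10.png

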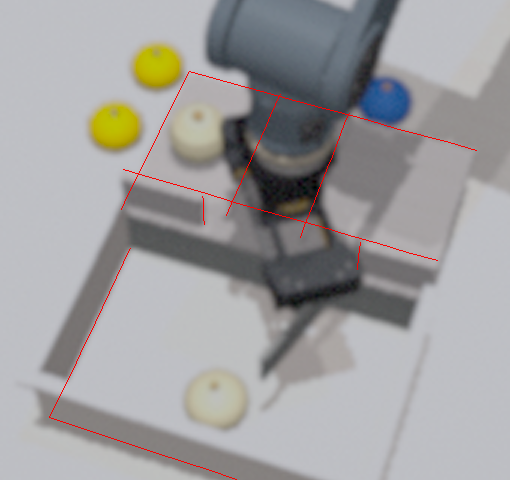

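View pics/wrist10.png

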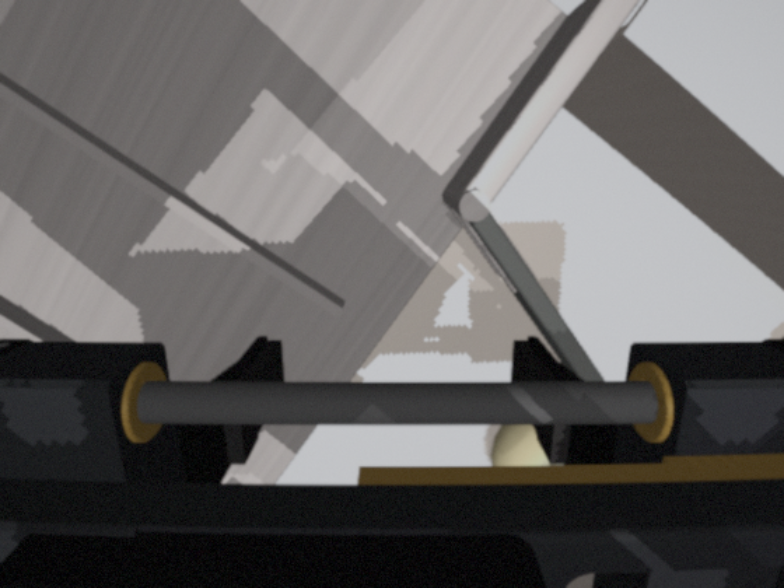

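The onion is in the tub. I'll lift straight up, then retreat.

Request:
play_rows --series '[{"tx":0,"ty":0,"tz":0,"turn":0},{"tx":0,"ty":0,"tz":0,"turn":0},{"tx":0,"ty":0,"tz":0.05,"turn":0},{"tx":0,"ty":0,"tz":0.05,"turn":0},{"tx":0,"ty":0,"tz":0.05,"turn":0},{"tx":0,"ty":0,"tz":0.05,"turn":0},{"tx":0,"ty":0,"tz":0.05,"turn":0},{"tx":-0.02,"ty":-0.05,"tz":0,"turn":0},{"tx":-0.02,"ty":-0.05,"tz":0,"turn":0},{"tx":-0.02,"ty":-0.05,"tz":0,"turn":0}]'

```text
time_s: 9.95
position: [0.5651, -0.0253, 0.3477]
tcp_rot: [[0.733, 0.681, 0.004], [0.681, -0.733, 0.0], [0.003, 0.003, -1.0]]
force: [0.8, -0.0, -0.1]
opening: 1.001
```

Request:
play_rows --series '[{"tx":-0.02,"ty":-0.05,"tz":0,"turn":0},{"tx":-0.02,"ty":-0.05,"tz":0,"turn":0},{"tx":-0.02,"ty":-0.05,"tz":0,"turn":0},{"tx":-0.02,"ty":-0.05,"tz":0,"turn":0},{"tx":0,"ty":0,"tz":0,"turn":0},{"tx":0,"ty":0,"tz":0,"turn":0},{"tx":0,"ty":0,"tz":0,"turn":0},{"tx":0,"ty":0,"tz":0,"turn":0},{"tx":0,"ty":0,"tz":0,"turn":0},{"tx":0,"ty":0,"tz":0,"turn":0}]'

```text
time_s: 10.95
position: [0.5012, -0.184, 0.3466]
tcp_rot: [[0.733, 0.681, 0.0], [0.681, -0.733, 0.0], [0.0, 0.0, -1.0]]
force: [0.4, -0.4, -0.1]
opening: 0.999
```

```bash
python3 look.py 11 ts
python3 - <<'E'
from h import *
from rig import vision,nets
s=np.load('s.npy');p=vision.capture('top');cv2.imwrite('pics/topfull.png',p['pixels'])
for q in('onion_half','whole_onion','bowl','jar','gate'):
    print(q,[([round(a*b,1) for a,b in zip(r['at'],(560,420))],round(r['confidence'],2)) for r in nets.look_for(p,q)][:5])
E
```

```text
11.05 [ 0.50105776 -0.18432177  0.34664359] [ 0.15  0.31 -0.27] 0.9995370186200903
A [ -85.4 -215.2  276.9]
B [-168.7 -274.1  276.9]
tcpL [-127.1 -244.6  346.6] yawL 35.22
onion_half [([241.5, 130.7], 0.74), ([343.1, 226.3], 0.66), ([245.0, 295.4], 0.64), ([337.1, 268.4], 0.4)]
whole_onion [([296.9, 209.7], 0.62)]
bowl [([245.0, 171.7], 0.46)]
jar [([113.8, 213.0], 0.93), ([244.2, 130.5], 0.24)]
gate [([238.7, 182.1], 0.59)]
```

View pics/top11.png

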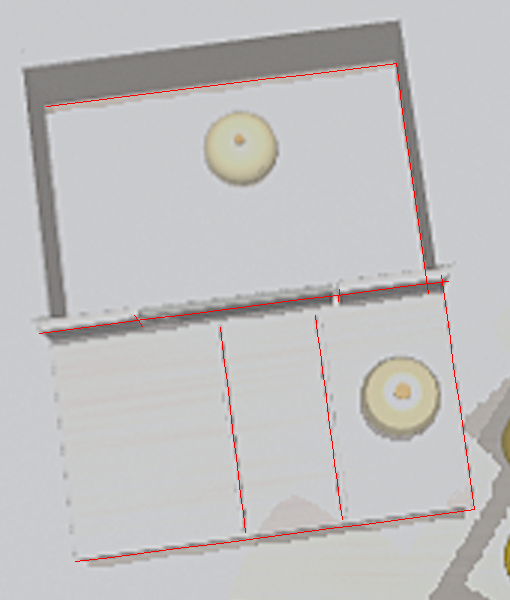

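View pics/scene11.png

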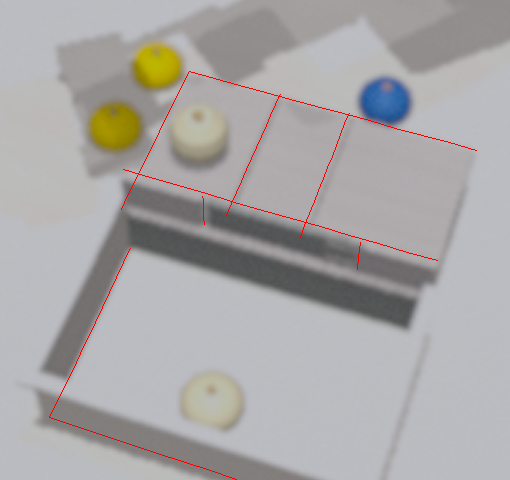

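The onion half rests in the tub at about (240,148) in the zoomed top view. The gate is shut, the whole onion hasn't moved, and the arm is clear.

```bash
python3 -c "
from rig import bot
print(bot.hand_in(), bot.read_state()['time_s'])"
```

```text
the job is handed in; nothing more can be done
the job is handed in; nothing more can be done
```

View pics/topfull.png

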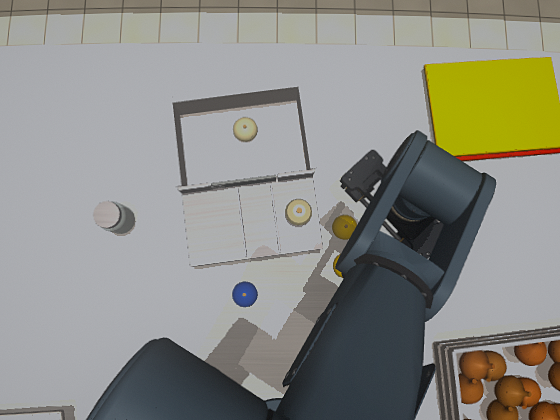

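I handed the job in at about 11 s: the onion half is in the white tub and the gate has closed by itself. With the open gripper turned about 35° to the lane, one straight push did both jobs. The leading finger held the gate open while the trailing finger pushed the onion through the gateway and over the edge. I then lifted straight up and backed away.

**Confirmed:** the last pictures show the onion half at rest in the tub, the gate shut, and the whole onion and jar where they were. The wrist force was about zero, and the fingers were roughly 0.28 m above the counter.

**Not confirmed:**
- **Bowl:** the arm hid it in the last top view, and the network's bowl report there (confidence 0.46) was false. No low move went near it; the arm only backed away towards that side with the fingers about 0.28 m up.
- **Gate and onion contact:** I checked this by eye only. The gate stayed clear of the onion half in the pictures taken before it fell, but I did not see the fall itself.
- **Verdict:** the hand-in gave none.

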